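# Stroke the coverslip box shut

### The arm

A 6-joint arm with a two-finger parallel gripper is mounted at the origin on the work surface. World frame = base frame: x ahead of the robot, y to its left, z up, the work surface at z = 0. Lengths are in m, angles in rad, forces in N, time in s.
With the tool pointing down it reaches from about 0.3 to 0.875 m from the base axis. Payload 6.4 kg.
Tool frame: the origin (TCP) lies midway between the tips of the shut fingers; the grasp point (between the pads) lies 19 mm behind it (grasp_offset is the distance from the TCP to the grasp point, in m); z points along the fingers, y is the line along which they close (so a half turn about z gives the same grasp; the last joint's range is limited). The gripper opens to 85 mm and grips with 20 to 120 N. Pads are 22 mm wide; open, the fingers measure 114 mm over their backs; the gripper's body (76 mm by 85 mm) begins 54 mm behind the grasp point. The pads swing forward as they close: fully open they stand 13 mm farther back than shut.
Start: joints at [1.1, 0.181, 1.607, -0, 1.354, -0.206], TCP at [0.15, 0.555, 0.231] pointing down, gripper open.
Joint ranges: [-2.99, 2.99], [-0.89, 2.07], [0.3, 2.58], [-1.14, 4.28], [0, 2.63], [-3.12, 3.12]. Speed limits (rad/s): [2.57, 2.57, 3.01, 3.14, 3.14, 3.14].

### API

Orientations are given as a unit quaternion [w, x, y, z].
In Python, from bench import * gives the robot as it stands. The module is installed in compiled form; this text tells all that it offers.
- The arm moves only by the tool servo_tool, never from a script. Its argument "commands" is text: rows parted by semicolons, each of 7 numbers parted by spaces: the turn, a rotation vector about the tool's x, y, z in rad, then the shift along the tool's x, y, z in mm, then the opening, from 0 (shut) to 1 (fully open). In form: wx wy wz dx dy dz claw; .... A call has 1 to 5 rows; each row shifts and turns the commanded pose from where the row before left it, along the tool's axes as they then stand; what a row does not reach is not made up. A row lasts 1/8 s, in which the tool goes at most 62.5 mm and 10.7 degrees, less where a joint would pass 70% of its speed; a pose out of reach is approached as far as the arm can. A call with a gripper value outside its range is refused whole. The fingers move at their own pace and stop on an object; the grip force is fixed at half the most. Time passes only in rows, so rows that do not move let the fingers close. It gives the time, the measured TCP pose, the force, the opening and the grip force at its end, in the units of the state.
- get_obs(): the state, without advancing time (a new reading comes with each control period).
- camera(name): name is "scene" or "top" or "wrist"; returns the picture (420x560x3 uint8, blue, green, red); there is no depth.
- calibration(name): a dict with "fx", "fy", "cx", "cy" (pixels), "R" (3x3) and "t" (3): a world point X has camera coordinates R X + t. Camera axes: x right, y down, z forward; pixel columns grow to the right and rows downward; lengths in m; the calibration is good to about 2 mm. A picture is of the moment at which its call begins: read the wrist's pose just before it. calibration takes no time and is no camera call; for the wrist camera it gives the pose at the moment of the call.
- hand_in(): hands the job in; it is judged then, once.
The state is a dict: "time_s": time; "q": joint angles; "dq": joint speeds; "joint_efforts": joint torques, N m; "eef_pos": TCP position; "eef_rot": TCP orientation; "wrist_force": force on the tool from outside, world axes, zero at the start; "torque": the same for the moment, N m; "opening": opening from 0.0 (shut) to 1.0 (fully open); "grasp_force": force on a finger pad.
Only numpy, scipy, OpenCV 4.12 (cv2) and the standard library are available. Lean on these libraries where they do the work, as an engineer would, in place of code of your own. Each camera call takes 0.05 s, during which the arm holds its last target. There are 200 camera calls.

### The job

The five flip lids of the coverslip box on the bench pad have been left standing open and dust gets in. Run your fingertips lightly along the row in one continuous stroke, from the plain end to the end with the thumb ledge, staying down close to the lids all the way, so that they fold shut one after another and all end lying down flat. Do not shove or pick up the box, press gently, and leave the bottles and the pot alone.

Things in the scene. Friction and masses are not known exactly. Their poses are not given: they have to be found in the camera images.
- slipbox: Loose grey coverslip box, about 0.65 kg: a straight row of five wells along its y axis, each with a white flip lid. 192 mm long (y -96 to +96 mm), 44 mm wide (x), walls 30 mm high; origin at the centre of the underside, z up. A thumb ledge (16 mm long, its top 18 mm above the bench) sticks out of the -y end; the +y end is plain. Shut lid tops are level, 33 mm above the bench
- row_start (a point): plain end of the row: middle of the box's +y edge, y = 96 mm, 33 mm above the bench (level of the shut lids' tops); the box's axes
- row_end (a point): ledge end of the row: middle of the box's -y edge, above the ledge, y = -96 mm, 33 mm above the bench; the box's axes
- lid1 (a joint): angle of lid 1 (at the plain end): 0 shut, 1.57 upright, at most 1.8 rad. Plate 40 wide x 35 long x 3 mm, hinged along box x at y = 94 mm, 31.5 mm above the bench (plain-end side of its well); folds down towards the ledge end. Stiff hinge (0.007 N m): stays at any angle, never falls shut alone, needs under 3 N of push
- lid2 (a joint): angle of lid 2, counted from the plain end: 0 shut, 1.57 upright, at most 1.8 rad. Plate 40 wide x 35 long x 3 mm, hinged along box x at y = 56 mm, 31.5 mm above the bench (plain-end side of its well); folds down towards the ledge end. Stiff hinge (0.007 N m): stays at any angle, never falls shut alone, needs under 3 N of push
- lid3 (a joint): angle of lid 3, counted from the plain end: 0 shut, 1.57 upright, at most 1.8 rad. Plate 40 wide x 35 long x 3 mm, hinged along box x at y = 18 mm, 31.5 mm above the bench (plain-end side of its well); folds down towards the ledge end. Stiff hinge (0.007 N m): stays at any angle, never falls shut alone, needs under 3 N of push
- lid4 (a joint): angle of lid 4, counted from the plain end: 0 shut, 1.57 upright, at most 1.8 rad. Plate 40 wide x 35 long x 3 mm, hinged along box x at y = -20 mm, 31.5 mm above the bench (plain-end side of its well); folds down towards the ledge end. Stiff hinge (0.007 N m): stays at any angle, never falls shut alone, needs under 3 N of push
- lid5 (a joint): angle of lid 5 (at the ledge end): 0 shut, 1.57 upright, at most 1.8 rad. Plate 40 wide x 35 long x 3 mm, hinged along box x at y = -58 mm, 31.5 mm above the bench (plain-end side of its well); folds down towards the ledge end. Stiff hinge (0.007 N m): stays at any angle, never falls shut alone, needs under 3 N of push
- dropper: bystander, loose: white dropper bottle with an orange cap, 34 mm diameter, 75 mm tall; origin at the centre of the underside
- stain: bystander, loose: amber glass stain bottle with a black cap, 32 mm diameter, 70 mm tall; origin at the centre of the underside
- pot: bystander, loose: whitish translucent specimen pot with a white cap, 52 mm diameter, 55 mm tall; origin at the centre of the underside
Not all that is in view belongs to the job. There is more than one size of the slipbox; the one meant has the size given above.

How it is judged:
By the outcome, as a careful person would: the job done as asked, in the order asked, and still so for the second after the job is handed in, with the robot touching nothing.
It also fails if it takes over 40 s, if anything falls off the work surface, if the arm or the gripper's body presses on something with over 40 N, if the wrist force passes 120 N, or if a joint passes its speed limit or range.

## Working session

There is one attempt and no reset: what is moved stays moved. The work goes in short steps, Python scripts to look and compute and a tool call to move; the robot and the scene stay as the last step left them, time stands still between calls to the robot, and variables do not carry over. Pictures are saved under pics/ and viewed, at most 10 in all, crops included, and the job is handed in when it is done.

Besides the shell and the picture viewer there is one more tool, called after "Call:" as name(argument=value, ...) on one line, values as JSON. servo_tool: Moves the arm, as the interface text tells. Its arguments: {"type":"object","properties":{"commands":{"type":"string"}},"required":["commands"]}

```bash
mkdir -p pics; python3 - <<'E'
from bench import *
import cv2
for n in("top","scene"): cv2.imwrite(f"pics/{n}0.png",camera(n)); c=calibration(n); print(n,c)
o=get_obs(); print(o["eef_pos"],o["eef_rot"],o["time_s"])
E
```

```text
top {'fx': 526.0539321949282, 'fy': 526.0539321949282, 'cx': 278.5644114936842, 'cy': 211.96355056750292, 'R': array([[-2.10208391e-02, -9.99778516e-01, -1.02172177e-03],
       [-9.98640747e-01,  2.10456472e-02, -4.76837489e-02],
       [ 4.76946904e-02,  1.79805785e-05, -9.98861961e-01]]), 't': array([-0.0130802 ,  0.46551974,  1.18749499])}
scene {'fx': 535.5064803697073, 'fy': 535.5064803697073, 'cx': 278.8792389595914, 'cy': 214.4614720925462, 'R': array([[-0.8586979 ,  0.5124692 ,  0.00363843],
       [ 0.36257116,  0.61251433, -0.70240184],
       [-0.3621879 , -0.60183179, -0.71177132]]), 't': array([ 0.40553758, -0.11523398,  1.19779838])}
[0.15022282 0.55450332 0.23046477] [-2.66162906e-04  1.32006130e-01  9.91248564e-01 -7.71867585e-04] 0.1
```

View pics/top0.png

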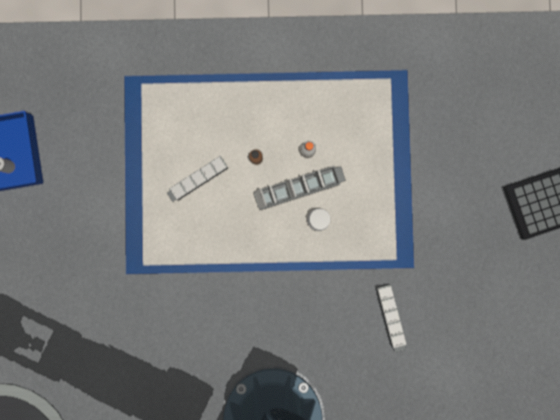

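View pics/scene0.png

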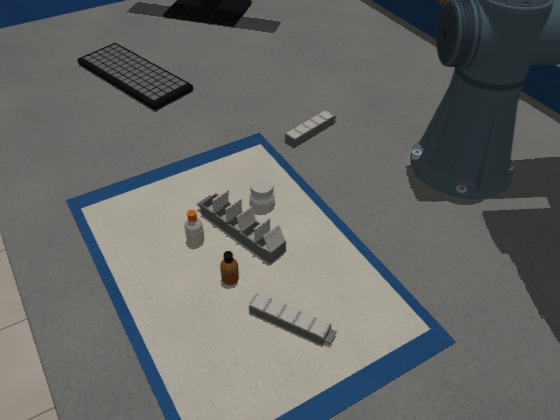

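Top view: the open box runs from about (257,200) to (343,175), the dropper is at (308,149), the stain bottle at (256,157) and the pot at (318,219). Two smaller shut boxes are decoys. I'll zoom in to find which end has the ledge.

```bash
python3 - <<'E'
import cv2,numpy as np
a=cv2.imread("pics/top0.png")[135:235,240:360]; b=cv2.imread("pics/scene0.png")[180:275,180:300]
f=lambda i:cv2.resize(i,(780,290*1) if 0 else None,fx=3.3,fy=3.3,interpolation=cv2.INTER_CUBIC)
A,B=f(a),f(b); h=max(A.shape[0],B.shape[0])
p=lambda i:cv2.copyMakeBorder(i,0,h-i.shape[0],0,0,0)
cv2.imwrite("pics/crop.png",np.hstack([p(A),p(B)]))
E
```

```text
(no output)
```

View pics/crop.png

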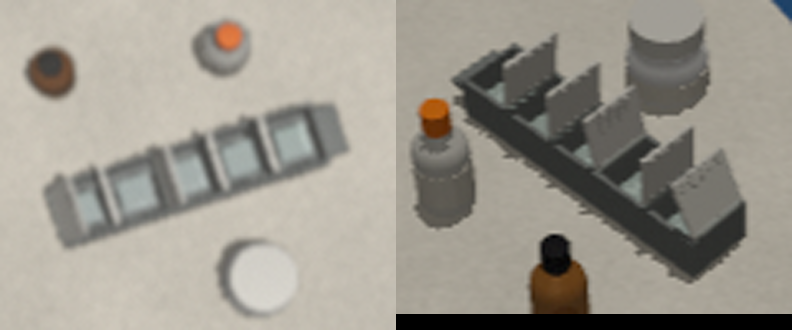

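Ledge is at the right end of the top view (world −y) and the plain end at left. Lids 1 and 3 already lean toward the ledge. Next, the box pose.

```bash
cat > h.py <<'E'
from bench import *
import cv2,numpy as np
def ray(cal,uv,z):
    R,t=cal["R"],cal["t"]; C=-R.T@t
    d=R.T@np.array([(uv[0]-cal["cx"])/cal["fx"],(uv[1]-cal["cy"])/cal["fy"],1.])
    return C+d*(z-C[2])/d[2]
E
python3 - <<'E'
from h import *
im=cv2.imread("pics/top0.png"); cal=calibration("top")
print("cam",-cal["R"].T@cal["t"])
hsv=cv2.cvtColor(im,cv2.COLOR_BGR2HSV); 
g=im[:,:,2].astype(int)
m=np.uint8(g<165)*255   # not cream
m[:80]=0;m[262:]=0;m[:,:145]=0;m[:,390:]=0
n,l,s,c=cv2.connectedComponentsWithStats(m)
for i in range(1,n):
    if s[i,4]>40:
        cs,_=cv2.findContours(np.uint8(l==i),0,2); r=cv2.minAreaRect(cs[0]); b=cv2.boxPoints(r)
        print(s[i],r)
        if s[i,4]>800:
            P=[ray(cal,p,.024) for p in b]; print(np.round(P,4))
            print([np.linalg.norm(P[k]-P[k-1]).round(4) for k in range(4)])
E
```

```text
cam [ 0.40797482 -0.02289582  1.20832794]
[145  80 185   5 464] ((237.0, 82.0), (4.0, 184.0), 90.0)
[298 142  18  17 178] ((306.23529052734375, 150.058837890625), (17.46256446838379, 15.522278785705566), 14.03624439239502)
[247 149  16  16 200] ((255.50001525878906, 156.5), (15.55634880065918, 14.142135620117188), 45.0)
[167 163  61  39 297] ((196.7454833984375, 179.77076721191406), (15.321465492248535, 65.79217529296875), 57.2647705078125)
[ 253  166   93   45 1675] ((299.0346984863281, 186.27456665039062), (22.440670013427734, 92.38076782226562), 72.18110656738281)
[[ 0.5161  0.0369  0.024 ]
 [ 0.5761 -0.1634  0.024 ]
 [ 0.5272 -0.1776  0.024 ]
 [ 0.4674  0.0223  0.024 ]]
[np.float64(0.0508), np.float64(0.2091), np.float64(0.0509), np.float64(0.2087)]
[305 207  16  24 120] ((312.3031005859375, 218.6680450439453), (23.33953857421875, 14.348821640014648), 87.39744567871094)
[289 259 101   3 162] ((339.0, 260.0), (2.0, 100.0), 90.0)
```

Measured length 209 mm (expected 208), box yaw 16.6°, centre about (0.519, −0.063). I'll move to above the plain end, with tool y along box y and the fingers shut.

Call:
servo_tool(commands="0 0 -0.185 0 0 0 0; 0 0 -0.185 0 0 0 0; 0 0 -0.185 0 0 0 0; 0 0 0 -17 -53 0 0; 0 0 0 -17 -53 0 0")

```text
time_s: 0.72
eef_pos: [0.2135, 0.462, 0.2306]
eef_rot: [-0.0, -0.146, 0.989, -0.0]
wrist_force: [1.1, -0.1, 0.2]
opening: -0.001
grasp_force: 0.0
```

Call:
servo_tool(commands="0 0 0 -17 -53 0 0; 0 0 0 -17 -53 0 0; 0 0 0 -17 -53 0 0; 0 0 0 -17 -53 0 0; 0 0 0 -17 -53 0 0")

```text
time_s: 1.35
eef_pos: [0.3712, 0.2319, 0.2312]
eef_rot: [0.0, -0.145, 0.989, 0.0]
wrist_force: [1.0, 0.7, 0.8]
opening: 0.003
grasp_force: 0.0
```

Call:
servo_tool(commands="0 0 0 -17 -53 0 0; 0 0 0 -17 -53 0 0; 0 0 0 -17 -53 10 0; 0 0 0 0 0 0 0; 0 0 0 0 0 0 0")

```text
time_s: 1.98
eef_pos: [0.4644, 0.0959, 0.2208]
eef_rot: [-0.001, -0.144, 0.99, 0.0]
wrist_force: [-0.6, -0.5, 0.3]
opening: 0.002
grasp_force: 0.0
```

```bash
python3 - <<'E'
from h import *
from scipy.spatial.transform import Rotation as Ro
cal=calibration("wrist"); im=camera("wrist"); cv2.imwrite("pics/w1.png",im); np.savez("w1.npz",**cal)
o=get_obs(); R=Ro.from_quat(o["eef_rot"],scalar_first=True).as_matrix(); print(o["time_s"],o["eef_pos"]);print(R.round(4))
c=np.array([.5194,-.0628,0]); y=np.array([-.286,.958,0]); print((R.T@(c+.12*y+[0,0,.037]-o["eef_pos"])*1000).round(1), o["opening"],o["wrist_force"])
E
```

```text
2.025 [0.46434125 0.09649845 0.22103109]
[[-9.580e-01 -2.866e-01 -9.000e-04]
 [-2.866e-01  9.580e-01  4.000e-04]
 [ 8.000e-04  7.000e-04 -1.000e+00]]
[ -7.3 -48.5 184. ] 0.002835913898273086 [ 0.09465511 -0.3092321   0.56314629]
```

View pics/w1.png

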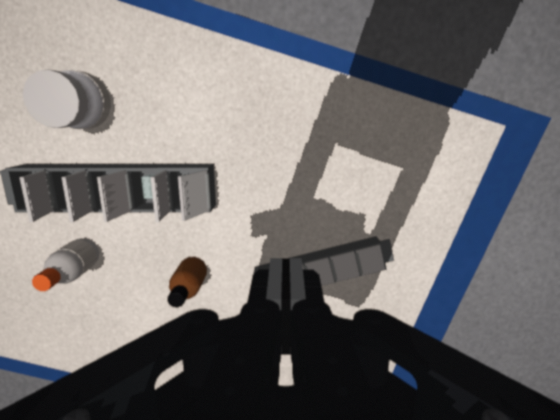

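The wrist view shows the box lined up with the image rows, with plain-end corners at about (214,165) and (213,211) and the ledge end at about (4,167)–(14,210). The fingers sit beyond the plain end. I'll check against these pixels.

```bash
python3 - <<'E'
from h import *
cal=dict(np.load("w1.npz"))
y=np.array([-.286,.958,0]);x=np.array([.958,.286,0]);c=np.array([.5194,-.0628,0])
for uv,z in [((214,166),.03),((213,211),.0),((214,211),.03),((25,167),.03),((5,167),.018),((110,166),.03)]:
    p=ray(cal,uv,z); print(uv,z,p.round(4),"box x,y",((p-c)@x).round(4),((p-c)@y).round(4))
im=cv2.imread("pics/w1.png"); g=im[:,:,2]
for u in (60,100,150,200): print(u,[int(v) for v in g[155:225:2,u]])
E
```

```text
(214, 166) 0.03 [0.4658 0.0267 0.03  ] box x,y -0.0258 0.1011
(213, 211) 0.0 [0.5194 0.0324 0.    ] box x,y 0.0272 0.0912
(214, 211) 0.03 [0.5088 0.0369 0.03  ] box x,y 0.0183 0.0985
(25, 167) 0.03 [ 0.5173 -0.1433  0.03  ] box x,y -0.025 -0.0765
(5, 167) 0.018 [ 0.5273 -0.1698  0.018 ] box x,y -0.023 -0.1047
(110, 166) 0.03 [ 0.4936 -0.0669  0.03  ] box x,y -0.0259 0.0034
60 [211, 209, 208, 207, 137, 50, 59, 96, 65, 35, 36, 49, 48, 41, 37, 35, 35, 35, 34, 34, 34, 35, 33, 35, 34, 34, 35, 46, 78, 184, 213, 211, 204, 209, 209]
100 [212, 216, 214, 208, 143, 52, 62, 99, 68, 36, 50, 124, 155, 173, 180, 184, 190, 192, 182, 177, 170, 145, 132, 117, 97, 75, 62, 79, 123, 198, 219, 220, 221, 216, 214]
150 [212, 213, 214, 208, 145, 53, 65, 105, 109, 107, 102, 149, 173, 169, 169, 167, 158, 156, 159, 158, 161, 162, 120, 100, 62, 46, 47, 74, 123, 199, 216, 215, 218, 217, 216]
200 [215, 214, 213, 210, 140, 52, 72, 112, 113, 124, 126, 127, 126, 125, 127, 126, 125, 126, 126, 126, 126, 126, 126, 127, 126, 126, 126, 127, 126, 140, 201, 222, 219, 214, 211]
```

Consistent within about 3 mm. Now descend beyond the plain end.

Call:
servo_tool(commands="0 0 0 -6 -20 40 0; 0 0 0 0 -20 50 0; 0 0 0 0 0 50 0; 0 0 0 0 0 43 0; 0 0 0 0 0 0 0")

```text
time_s: 2.65
eef_pos: [0.4786, 0.0609, 0.0356]
eef_rot: [-0.004, -0.146, 0.989, 0.001]
wrist_force: [-0.3, -0.2, 0.3]
opening: -0.002
grasp_force: 0.0
```

```bash
python3 - <<'E'
from h import *
from scipy.spatial.transform import Rotation as Ro
o=get_obs(); R=Ro.from_quat(o["eef_rot"],scalar_first=True).as_matrix()
c=np.array([.5194,-.0628,0]); y=np.array([-.286,.958,0]); print(o["eef_pos"],(R.T@(c+.096*y+[0,0,.033]-o["eef_pos"])*1000).round(1),R.round(4),o["wrist_force"])
cv2.imwrite("pics/s2.png",cv2.resize(camera("scene")[100:300,130:400],None,fx=2.9,fy=2.9))
E
```

```text
[0.47855539 0.06087145 0.03562266] [ -3.7 -34.2   2.5] [[-0.9576 -0.2881 -0.0076]
 [-0.2881  0.9576  0.001 ]
 [ 0.007   0.0032 -1.    ]] [-0.33666776 -0.22331064  0.28147967]
```

View pics/s2.png

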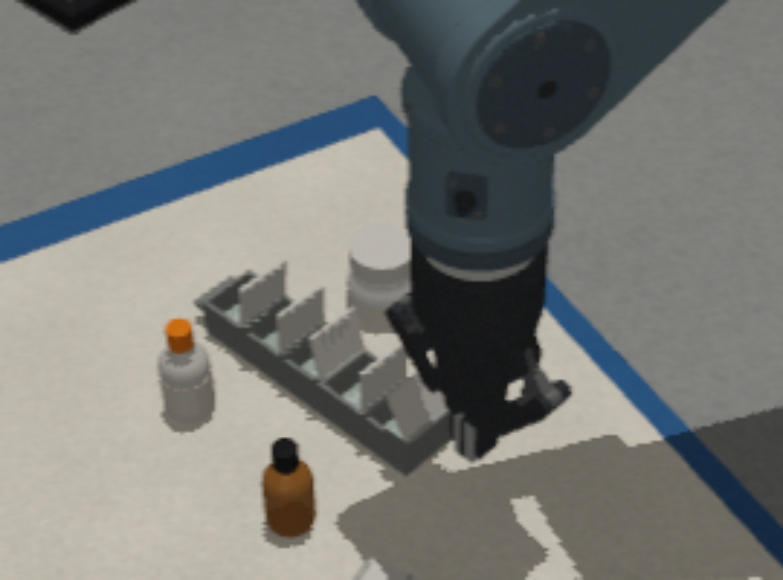

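The scene view shows the fingers low, just beyond the plain end at (470,450), clear of the bottles and pot. Starting the stroke.

Call:
servo_tool(commands="0 0 0 -1 -10 0 0; 0 0 0 -1 -10 0 0; 0 0 0 0 -10 0 0; 0 0 0 0 -10 0 0; 0 0 0 0 -10 1 0")

```text
time_s: 3.32
eef_pos: [0.4988, 0.0109, 0.0375]
eef_rot: [0.0, -0.144, 0.99, -0.0]
wrist_force: [0.5, 0.2, 0.5]
opening: -0.005
grasp_force: 0.2
```

Call:
servo_tool(commands="0 0 0 0 -5 2 0; 0 0 0 0 -8 1 0; 0 0 0 0 -8 0 0; 0 0 0 0 -8 0 0; 0 0 0 0 -8 0 0")

```text
time_s: 3.95
eef_pos: [0.5095, -0.0245, 0.0344]
eef_rot: [0.0, -0.145, 0.989, -0.0]
wrist_force: [0.4, 0.3, 0.3]
opening: -0.0
grasp_force: 0.2
```

Call:
servo_tool(commands="0 0 0 0 -9 0 0; 0 0 0 0 -9 0 0; 0 0 0 0 -9 0 0; 0 0 0 0 -9 0 0; 0 0 0 0 -9 0 0")

```text
time_s: 4.58
eef_pos: [0.5224, -0.0677, 0.0344]
eef_rot: [0.0, -0.145, 0.989, -0.0]
wrist_force: [0.0, 0.3, 0.3]
opening: 0.004
grasp_force: 0.1
```

Call:
servo_tool(commands="0 0 0 0 -9 0 0; 0 0 0 0 -9 0 0; 0 0 0 0 -9 0 0; 0 0 0 0 -9 0 0; 0 0 0 0 -9 0 0")

```text
time_s: 5.2
eef_pos: [0.5353, -0.1109, 0.0345]
eef_rot: [0.0, -0.145, 0.989, -0.001]
wrist_force: [0.3, 0.0, -0.4]
opening: -0.002
grasp_force: 0.1
```

Call:
servo_tool(commands="0 0 0 0 -9 0 0; 0 0 0 0 -9 0 0; 0 0 0 0 -9 0 0; 0 0 0 0 -9 0 0; 0 0 0 0 -9 0 0")

```text
time_s: 5.82
eef_pos: [0.5482, -0.1541, 0.0345]
eef_rot: [0.0, -0.145, 0.989, -0.001]
wrist_force: [-1.3, 0.3, 0.9]
opening: 0.003
grasp_force: 0.1
```

Call:
servo_tool(commands="0 0 0 0 -9 0 0; 0 0 0 0 -9 0 0; 0 0 0 0 -9 0 0; 0 0 0 0 -9 0 0; 0 0 0 0 -2 0 0")

```text
time_s: 6.45
eef_pos: [0.5588, -0.1902, 0.0343]
eef_rot: [0.0, -0.144, 0.99, -0.0]
wrist_force: [-0.0, 0.2, -0.1]
opening: -0.001
grasp_force: 0.0
```

Call:
servo_tool(commands="0 0 0 0 0 -40 0; 0 0 0 0 0 -50 0; 0 0 0 0 -50 -30 0; 0 0 0 0 -60 0 0; 0 0 0 0 0 0 0")

```text
time_s: 7.08
eef_pos: [0.5905, -0.2989, 0.1547]
eef_rot: [0.001, -0.143, 0.99, -0.001]
wrist_force: [0.1, 0.5, 0.6]
opening: 0.003
grasp_force: 0.0
```

```bash
python3 - <<'E'
from h import *
s=cv2.resize(camera("scene")[170:280,170:310],None,fx=2.85,fy=2.85,interpolation=2)
cal=calibration("wrist"); w=camera("wrist"); np.savez("w2.npz",**cal)
t=camera("top"); cv2.imwrite("pics/top2.png",t)
tt=cv2.resize(t[150:225,240:360],None,fx=3.3,fy=3.3,interpolation=2)
H=np.zeros((600,800,3),np.uint8); H[:s.shape[0],:s.shape[1]]=s; H[:tt.shape[0],400:400+tt.shape[1]]=tt
w2=cv2.resize(w,(360,270)); H[320:590,200:560]=w2
cv2.imwrite("pics/after.png",H); cv2.imwrite("pics/w2.png",w); print(get_obs()["eef_pos"],get_obs()["time_s"])
E
```

```text
[ 0.5894312  -0.29390632  0.15348367] 7.225
```

View pics/after.png

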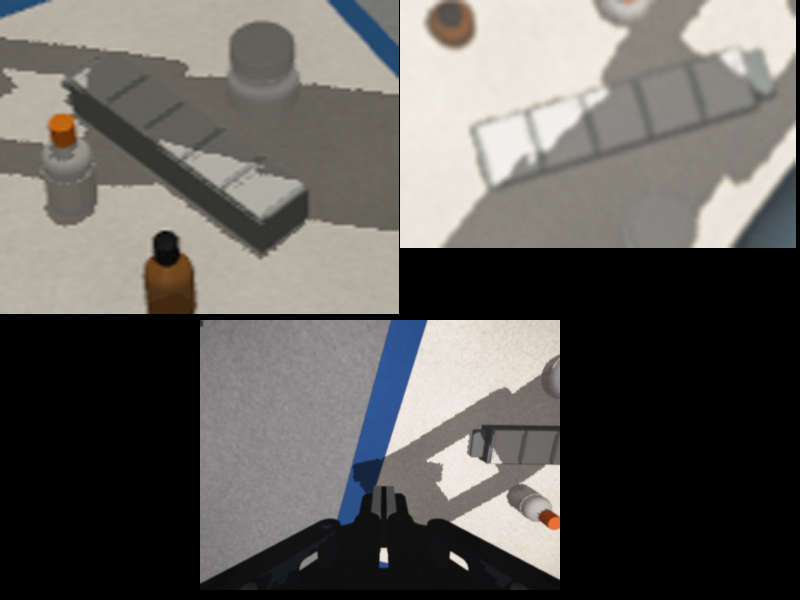

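All five lids lie flat in the three views, the box still sits where it was, and the bottles and pot look untouched. Handing in.

```bash
python3 -c "
from bench import *
print(hand_in())"
```

```text
the job is handed in; nothing more can be done
None
```

I folded all five lids shut in one light stroke from the plain end to the ledge end and handed the job in at about 7 s; in the pictures they lie flat and the box, bottles and pot look unmoved, but `hand_in()` returned no verdict.

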